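Load carrom coins for polishing and open the polish bottle

TASK

Get the carrom coins ready for polishing: lift the orange handle of the loading tray to tip all five coins into the green bin (the tray may stay tipped), then push the red safety cap of the blue polish bottle down, twist it counter-clockwise until it is free and lift it off. Finish still holding the cap upright and still in the gripper, straight above the bottle's mouth with at least 3 cm of clear air under it; do not put it down or let go. Leave everything else on the shelf where it is.

Things in the scene. Friction and masses are not known exactly. Their poses are not given: they have to be found in the camera images.
- loader: Fixed polishing bin with a hinged loading tray. Origin on the table below the hinge (hinge axis at x=+3 mm, 66 mm up, along y); x points from tray to bin, z up. Level tray (aluminium): x -105 to +15, y -50 to +50 mm, wall tops 90 mm up, open at the bin end. Handle: see tray_handle.
- tray (a joint): Tilt of the loading tray, rad: 0 level, 1.3 fully tipped (stop). As it grows the handle rises and swings over towards the bin. Stiff hinge: about 3.5 N up at the handle moves it and it stays where it is left. The coins slide out somewhere between 0.5 and 1.1.
- tray_handle (a point): Centre of the tray's orange handle, a round 10 mm bar along the loader's y, 74 mm clear between its arms; moves with the tray. Level: 160 mm from the hinge axis, away from the bin, 24 mm above the axis (90 mm above the table), free air below, 45 mm clear to the tray wall. Pinched lightly (20 N) from above it turns between the fingers, so the hand may stay upright.
- bin_floor (a point): Centre of the green bin's inside floor (113 mm along the loader's x by 122 mm), 6 mm above the table. Bin rims 58 mm (under the tray), 76 mm (sides) and 100 mm (far side) above the table.
- bottle: Blue polish bottle, 66 mm diameter, clamped in a fixed 100 mm square wooden holder: it cannot move or turn. Origin on the table on the bottle's axis, z up. Shoulder 85.5 mm above the table under the cap, sloping down outside 25 mm radius.
- bottle_mouth (a point): Centre of the white neck's top, inside the cap, 112 mm above the table on the bottle's axis; a sprung plunger stands in it, up to 124 mm above the table when uncapped.
- cap_center (a point): Middle of the red cap: 48 mm diameter, 42 mm tall, white bar on top along its x. Locked: middle 113 mm above the table, x along the bottle's x. Push down 4 mm or more against a spring (5 to 12 N; stop at 6.5 mm), keep it down, turn counter-clockwise seen from above; free at 50 to 130 degrees. Then 32 mm straight up clears the neck. Grip at or up to 8 mm above its middle.
- cap: The same cap as a body, 30 g; origin at the centre of its bottom edge, 21 mm below cap_center. Clockwise turning is blocked; unpressed, counter-clockwise too.
- coin0_center (a point): Centre of carrom coin 0 (cream), a disc of 31 mm diameter, 9 mm thick, 11 g, at first flat in the loading tray.
- coin1_center (a point): Centre of carrom coin 1 (black), a disc of 31 mm diameter, 9 mm thick, 11 g, at first flat in the loading tray.
- coin2_center (a point): Centre of carrom coin 2 (cream), a disc of 31 mm diameter, 9 mm thick, 11 g, at first flat in the loading tray.
- coin3_center (a point): Centre of carrom coin 3 (black), a disc of 31 mm diameter, 9 mm thick, 11 g, at first flat in the loading tray.
- coin4_center (a point): Centre of carrom coin 4 (cream), a disc of 31 mm diameter, 9 mm thick, 11 g, at first flat in the loading tray.
- queen_center (a point): Leave alone: red queen coin, 31 mm diameter, 9 mm thick, lying at one side of the table; its centre.
- horn_coin_center (a point): Leave alone: polished brown horn coin, 31 mm diameter, 9 mm thick, lying at one side of the table; its centre.
- striker_center (a point): Leave alone: milky white striker, 41 mm diameter, in the open rosewood case (90 by 120 by 35 mm, lid propped up to 115 mm) at the left; its centre.
- tin_cup: Leave alone: tin pocket cup, 70 mm wide, 45 mm tall, at the right; origin under its base.
- brush_grip (a point): Leave alone: brush 150 mm long lying on the table near the middle; the point is on its handle.

How it is judged (in metres and radians):
On the way, in this order (a step that is already met when the one before it is completed fails the run):
1. the loading tray is being tipped (more than 0.3 rad) (value of joint tray above 0.3 rad), for 0.1 s.
2. all five coins lie in the bin (x of coin0_center in the frame of loader between 0.004 and 0.122 m and y of coin0_center in the frame of loader between -0.063 and 0.063 m and z of each of coin0_center, coin1_center, coin2_center, coin3_center, coin4_center in the frame of loader below 0.055 m and x of coin1_center in the frame of loader between 0.004 and 0.122 m and y of coin1_center in the frame of loader between -0.063 and 0.063 m and x of coin2_center in the frame of loader between 0.004 and 0.122 m and y of coin2_center in the frame of loader between -0.063 and 0.063 m and x of coin3_center in the frame of loader between 0.004 and 0.122 m and y of coin3_center in the frame of loader between -0.063 and 0.063 m and x of coin4_center in the frame of loader between 0.004 and 0.122 m and y of coin4_center in the frame of loader between -0.063 and 0.063 m), for 0.2 s.
3. the cap is pushed down past its catch (3.7 mm or more) (z of cap_center in the frame of bottle below 0.1093 m), for 0.1 s.
4. the cap is turned more than 43 degrees while still on the neck (angle between the x axis of cap_center and the x axis of bottle, either way round above 0.75 rad and z of cap_center in the frame of bottle below 0.125 m), for 0.05 s.
At the end, for the whole second after the job is handed in: All five coins lie inside the bin (centres under 55 mm above the table). The fingers hold the cap (over 1 N), off the bottle, raised 52 mm or more from its locked place (20 mm above the neck), within 30 mm of the bottle's axis, tilted under 0.3 rad, slower than 0.03 m/s (all of step 2 and z of cap_center in the frame of bottle above 0.165 m and horizontal distance between cap_center and bottle_mouth below 0.03 m and angle between cap_center's own z axis and vertical below 0.3 rad and contact force between the fingers and cap above 1 N and contact force between cap and bottle below 0.1 N and linear speed of cap below 0.03 m/s); the arm keeps its last pose, push and grip.
It fails at once if a bystander (queen, horn coin, striker, tin cup or brush) is moved more than 25 mm (distance of any of queen_center, horn_coin_center, striker_center, tin_cup, brush_grip from where it was at the start of the episode above 0.025 m).
It also fails if it takes over 58 s, if anything falls off the work surface, if the arm or the gripper's body presses on something with over 40 N, if the wrist force passes 120 N, or if a joint passes its speed limit or range.

ROBOT

A 7-joint arm with a two-finger parallel gripper is mounted at the origin on the work surface. World frame = base frame: x ahead of the robot, y to its left, z up, the work surface at z = 0. Lengths are in mm, angles in rad, forces in N, time in s.
With the tool pointing down it reaches from about 400 to 875 mm from the base axis. Payload 6.5 kg.
Tool frame: the origin (TCP) lies where the fingers leave the gripper's body, on its centre line; the fingertips stand 73 mm ahead of it and the grasp point (between the pads) lies 54 mm ahead of it; z points along the fingers, y is the direction in which the jaws open and shut (so a half turn about z gives the same grasp; the last joint's range is limited). The gripper opens to 85 mm and grips with 20 to 120 N. Pads are 22 mm wide; open, the fingers measure 114 mm over their backs; the gripper's body (76 mm by 85 mm) begins 54 mm behind the grasp point. The pads swing forward as they close: fully open they stand 13 mm farther back than shut.
Start: joints at [-1.179, 0.536, -0.004, 1.538, 0.003, 1.067, -0.071], TCP at [287.277, 583.063, 303.89] pointing down, gripper open.
Joint ranges: [-2.7, 2.7], [-0.37, 2.16], [-1.27, 1.26], [0.24, 2.4], [-1.31, 4.45], [0.19, 1.91], [-2.76, 2.76]. Speed limits (rad/s): [2.39, 2.39, 3.14, 3.14, 3.14, 3.14, 3.14].

INTERFACE

Orientations are given as a rotation vector (axis times angle).
In Python, from station import state, optics, order gives the robot as it stands. The module is installed in compiled form; this text tells all that it offers.
- The arm moves only by the shell command python3 -m handwheel 'ROWS' [OPENING] [FORCE]. ROWS is JSON, a list of rows, each a list of 2 entries, a list of its own where there are three numbers: the shift along the tool's x, y, z in m, then the turn, a rotation vector about the tool's x, y, z in rad. A call has 1 to 12 rows; each row shifts and turns the commanded pose from where the row before left it, along the tool's axes as they then stand; what a row does not reach is not made up. A row lasts 1/8 s, in which the tool goes at most 62.5 mm and 10.7 degrees, less where a joint would pass 70% of its speed; a pose out of reach is approached as far as the arm can. A call with a gripper value outside its range is refused whole. OPENING is the finger opening in m, from 0 to 0.0854, set as the call begins (- or left out, the last holds). The fingers move at their own pace and stop on an object; FORCE is the grip in N (left out, the last holds). Time passes only in rows, so rows that do not move let the fingers close. It gives the time, the measured TCP pose, the force and the opening at its end, in the units of the state.
- state(): the state, without advancing time (a new reading comes with each control period).
- optics.snapshot(name): name is "side" or "top"; returns the picture (400x640x3 uint8, red, green, blue); there is no depth.
- optics.calibration(name): a dict with "intrinsics" (3x3 intrinsics, pixels), "D" ([k1, k2, p1, p2, k3] as OpenCV has them; the pictures are not rectified), "view" (4x4, takes a point from world to camera coordinates). Camera axes: x right, y down, z forward; pixel columns grow to the right and rows downward; lengths in mm; the calibration is good to about 2 mm. A picture is of the moment at which its call begins. calibration takes no time and is no camera call.
- order.sign_off(): hands the job in, once; it reports no verdict.
Trained networks look in the newest picture that a camera, given by its name, has taken for a name from the list of things; names that differ only in an ending like _2 or _b are one class to them, and where a whole thing is asked for, a point or a joint stands for the part that bears it (a point fixed in the world has none). Each returns a list of dicts, best first, with "conf" (0 to 1); they miss things now and then, are a little off and sometimes report something else, mostly with a low value. They report only what shows in the picture. A call takes as long as a camera call.
- optics.search_frame(camera, name): "location" ([x, y, z] in mm, in the coordinates of the camera as it stood for that picture, good to about 4 mm: the middle of the surface that is visible of it).
- optics.cut_out(camera, name): "pixels" (400x640 bool, what is visible of it).
The state is a dict: "t": time; "qpos": joint angles; "joint_velocities": joint speeds; "effort": joint torques, N m; "tcp_pos": TCP position; "orientation": TCP orientation; "ft_force": force on the tool from outside, world axes, zero at the start; "wrist_torque": the same for the moment, N m; "opening": finger opening in mm.
Only numpy, scipy, OpenCV 4.12 (cv2) and the standard library are available. Lean on these libraries where they do the work, as an engineer would, in place of code of your own. Each camera call takes 0.05 s, during which the arm holds its last target.

## Working session

There is one attempt and no reset: what is moved stays moved. The work goes in short steps, Python scripts to look and compute and a shell command to move; the robot and the scene stay as the last step left them, time stands still between calls to the robot, and variables do not carry over. Pictures are saved under pics/ and viewed, and the job is handed in when it is done.

```bash
mkdir -p pics; python3 - <<'E'
from station import state, optics, order
import cv2, numpy as np
for n in("side","top"):
    im=optics.snapshot(n); cv2.imwrite(f"pics/{n}0.png",im[:,:,::-1])
    c=optics.calibration(n); print(n,np.round(c["intrinsics"],1).tolist(),c["D"],np.round(c["view"],4).tolist())
s=state(); print({k:np.round(v,3).tolist() for k,v in s.items()})
E
```

```text
side [[421.0, 0.0, 320.1], [0.0, 421.0, 200.5], [0.0, 0.0, 1.0]] [-0.04878054  0.          0.          0.          0.        ] [[-0.9168, -0.3986, -0.0235, 515.7011], [-0.227, 0.5688, -0.7906, 201.5571], [0.3285, -0.7195, -0.6119, 1423.8113], [0.0, 0.0, 0.0, 1.0]]
top [[439.4, 0.0, 322.8], [0.0, 439.4, 201.9], [0.0, 0.0, 1.0]] [-0.02968191  0.          0.          0.          0.        ] [[-0.0132, -0.9997, -0.0211, 26.0056], [-0.9955, 0.0151, -0.0939, 569.6051], [0.0942, 0.0197, -0.9954, 1376.5607], [0.0, 0.0, 0.0, 1.0]]
{'t': 0.1, 'qpos': [-1.179, 0.537, -0.004, 1.539, 0.003, 1.067, -0.071], 'joint_velocities': [-0.001, -0.001, 0.001, -0.003, -0.001, 0.001, -0.001], 'effort': [0.003, -58.457, 1.052, -25.978, 0.013, 0.005, -0.0], 'tcp_pos': [287.107, 582.65, 303.069], 'orientation': [-0.713, -3.059, 0.003], 'ft_force': [-0.069, 0.085, -0.635], 'wrist_torque': [0.027, 0.006, -0.013], 'opening': 85.359}
```

View pics/side0.png

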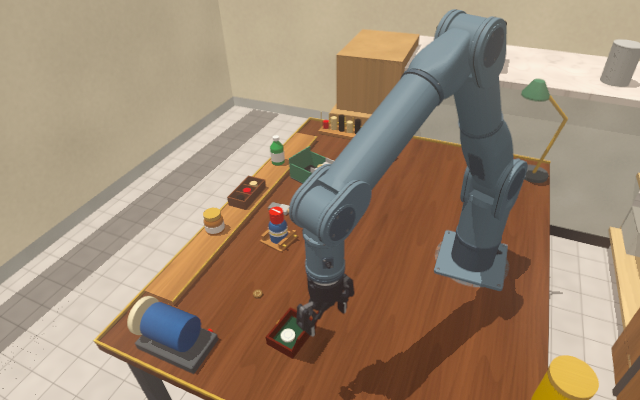

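View pics/top0.png

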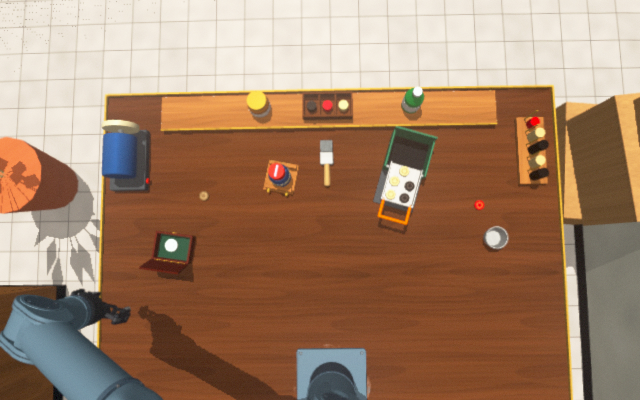

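```bash
cat > h.py <<'E'
from station import state, optics, order
import numpy as np, cv2
from scipy.spatial.transform import Rotation as R
def toworld(cam,p):
    V=np.array(optics.calibration(cam)["view"]); return V[:3,:3].T@(np.array(p)-V[:3,3])
def proj(cam,p):
    c=optics.calibration(cam);V=np.array(c["view"])
    return cv2.projectPoints(np.array(p,float).reshape(-1,1,3),cv2.Rodrigues(V[:3,:3])[0],V[:3,3],np.array(c["intrinsics"]),np.array(c["D"]))[0].reshape(-1,2)
def ray(cam,px):
    c=optics.calibration(cam);V=np.array(c["view"])
    u=cv2.undistortPoints(np.array(px,float).reshape(1,1,2),np.array(c["intrinsics"]),np.array(c["D"])).ravel()
    return -V[:3,:3].T@V[:3,3], V[:3,:3].T@np.array([u[0],u[1],1])
def atz(cam,px,z):
    o,d=ray(cam,px); return o+d*(z-o[2])/d[2]
def tri(pa,pb,ca="side",cb="top"):
    o,d=ray(ca,pa);p,e=ray(cb,pb)
    s=np.linalg.lstsq(np.c_[d,-e],p-o,rcond=None)[0]
    a=o+d*s[0];b=p+e*s[1]; return (a+b)/2,np.linalg.norm(a-b)
E
python3 - <<'E'
from h import *
for cam in("side","top"):
    for n in("tray_handle","tray","loader","bottle","cap_center","bin_floor","coin0_center","brush_grip"):
        for d in optics.search_frame(cam,n)[:2]:
            print(cam,n,round(d["conf"],2),np.round(toworld(cam,d["location"])))
    for n in ("tray_handle","cap"):
        for d in optics.cut_out(cam,n)[:1]:
            m=d["pixels"];y,x=np.nonzero(m);print(cam,n,"cut",round(d["conf"],2),x.mean(),y.mean(),x.min(),x.max(),y.min(),y.max())
E
```

```text
side tray_handle 0.59 [ 656. -276.   76.]
side tray 0.49 [ 657. -279.   79.]
side loader 0.85 [ 754. -272.   61.]
side loader 0.26 [724.   3.  19.]
side bottle 0.94 [640. 177.  34.]
side cap_center 0.51 [652. 166. 128.]
side bin_floor 0.77 [ 756. -275.   55.]
side bin_floor 0.49 [650. 167. 126.]
side brush_grip 0.63 [639. 181.  30.]
side brush_grip 0.57 [725.   6.  19.]
side cap cut 0.77 276.89915966386553 215.48319327731093 270 284 207 224
top tray_handle 0.73 [ 603. -220.   72.]
top tray 0.95 [ 606. -223.   72.]
top tray 0.38 [639. 139.  34.]
top loader 0.66 [ 675. -241.   50.]
top bottle 0.69 [638. 141.  34.]
top cap_center 0.51 [652. 148. 132.]
top cap_center 0.27 [ 630. -205.   83.]
top bin_floor 0.83 [ 679. -242.   49.]
top coin0_center 0.39 [ 586. -190.   77.]
top brush_grip 0.79 [720.   4.  21.]
top brush_grip 0.34 [ 675. -242.   53.]
top tray_handle cut 0.81 400.02008032128515 188.359437751004 378 421 162 223
top cap cut 0.78 275.97835497835496 170.97402597402598 268 284 163 179
```

```bash
python3 - <<'E'
from h import *
im=cv2.imread("pics/top0.png")
a=cv2.resize(im[115:235,360:450],None,fx=5,fy=5,interpolation=cv2.INTER_CUBIC)
b=cv2.resize(im[145:215,250:350],None,fx=5,fy=5,interpolation=cv2.INTER_CUBIC)[:, :340]
c=np.zeros((600,800,3),np.uint8);c[:,:450]=a;c[:350,455:795]=b
s=cv2.imread("pics/side0.png")
c[355:595,455:795]=cv2.resize(s[200:248,250:318],(340,240),interpolation=cv2.INTER_CUBIC)
cv2.imwrite("pics/z0.png",c)
print(np.round(R.from_rotvec(state()["orientation"]).as_matrix(),3))
E
```

```text
[[-0.897  0.442  0.   ]
 [ 0.442  0.897  0.   ]
 [-0.     0.    -1.   ]]
```

View pics/z0.png

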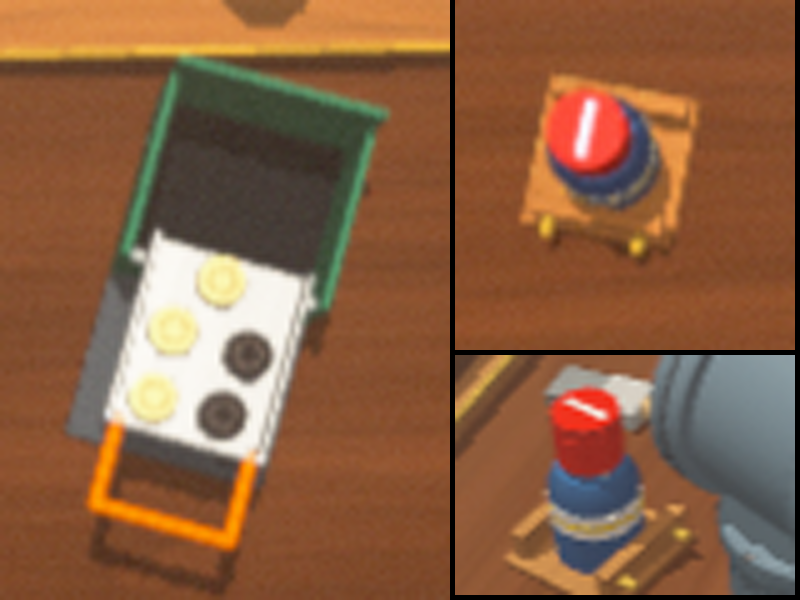

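```bash
python3 - <<'E'
from h import *
f=lambda x,y:(360+(x+.5)/5-.5,115+(y+.5)/5-.5)
g=lambda x,y:(250+(x-454.5)/5-.5,145+(y+.5)/5-.5)
def L(a,b,z):
    a=atz("top",a,z);b=atz("top",b,z);d=b-a;print(np.round(a),np.round(b),"mid",np.round((a+b)/2),"dir",np.degrees(np.arctan2(d[1],d[0])).round(1),np.linalg.norm(d).round())
L(f(98,505),f(232,540),90)   # handle
L(f(180,60),f(385,112),100)
L(f(125,250),f(178,62),88)
L(f(325,308),f(384,118),88)
L(f(152,235),f(310,278),90)
L(f(110,418),f(265,460),90)
L(g(575,155),g(592,100),134)
p=g(588,131);q=(250+132/5-.4,200+55.5/5-.4)
print(tri(q,p),atz("top",p,134),atz("side",q,134))
# tool-pose projection check of handle in side
print(proj("side",[atz("top",f(165,522),90)]))
E
```

```text
[ 520. -154.   90.] [ 497. -235.   90.] mid [ 508. -194.   90.] dir -105.6 84.0
[ 792. -210.  100.] [ 757. -335.  100.] mid [ 775. -273.  100.] dir -105.6 129.0
[ 676. -175.   88.] [ 794. -211.   88.] mid [ 735. -193.   88.] dir -17.1 123.0
[ 638. -296.   88.] [ 756. -337.   88.] mid [ 697. -317.   88.] dir -19.0 125.0
[ 685. -191.   90.] [ 657. -287.   90.] mid [ 671. -239.   90.] dir -106.4 100.0
[ 573. -163.   90.] [ 545. -256.   90.] mid [ 559. -209.   90.] dir -106.2 97.0
[641. 161. 134.] [674. 151. 134.] mid [657. 156. 134.] dir -17.3 35.0
(array([656.40016143, 153.9554098 , 132.55200064]), np.float64(2.5940479350387085)) [654.94158886 153.24602083 134.        ] [656.77874946 155.70390652 134.        ]
[[351.46422435 176.46367528]]
```

```bash
python3 -m handwheel '[[[-0.055,-0.009,0],[0,0,0.087]],[[-0.055,-0.009,0],[0,0,0.087]],[[-0.055,-0.009,0],[0,0,0.087]],[[-0.055,-0.009,0],[0,0,0.087]],[[-0.055,-0.009,0],[0,0,0.087]],[[-0.055,-0.009,0],[0,0,0.087]],[[-0.055,-0.009,0],[0,0,0.087]],[[-0.055,-0.009,0],[0,0,0.087]]]' 0.045 20; python3 -m handwheel '[[[-0.055,-0.009,0],[0,0,0.087]],[[-0.055,-0.009,0],[0,0,0.087]],[[-0.055,-0.009,0],[0,0,0.087]],[[-0.055,-0.009,0],[0,0,0.087]],[[-0.055,-0.009,0],[0,0,0.087]],[[-0.055,-0.009,0],[0,0,0.087]]]'
cat >> h.py <<'E'
def go(p,yawdeg=None,tool_axis='y'):
    s=state();M=R.from_rotvec(s["orientation"]).as_matrix()
    d=M.T@(np.array(p)-np.array(s["tcp_pos"]))
    yaw=np.degrees(np.arctan2(M[1,1],M[0,1]))
    print("t",round(s["t"],2),"tcp",np.round(s["tcp_pos"],1),"yaw(y)",yaw.round(2),"tilt",np.round(M[:,2],3),"q",np.round(s["qpos"],2),"F",np.round(s["ft_force"],1),"op",round(s["opening"],1))
    print("shift(tool mm)",np.round(d,1),"turn z",None if yawdeg is None else round(np.radians(((yaw-yawdeg)+180)%360-180),3))
E
python3 -c "
from h import *
go([508,-194,220],-16.2)"
```

```text
t: 2.1
tcp_pos: [551.3, 232.5, 304.1]
orientation: [1.717, 2.63, 0.001]
ft_force: [0.4, -0.0, -0.6]
opening: 44.8
t: 2.85
tcp_pos: [562.8, -98.0, 304.1]
orientation: [2.337, 2.098, 0.001]
ft_force: [1.2, 0.4, 0.2]
opening: 45.0
t 2.85 tcp [562.8 -98.  304.1] yaw(y) -6.17 tilt [ 0.001 -0.    -1.   ] q [-0.24  0.42  0.44  1.77 -0.21  0.99  0.17] F [1.2 0.4 0.2] op 45.0
shift(tool mm) [-101.3  -44.2   84.1] turn z 0.175
```

```bash
python3 -m handwheel '[[[-0.05,-0.022,0.02],[0,0,0]],[[-0.051,-0.022,0.02],[0,0,0]],[[0,0,0.02],[0,0,0.088]],[[0,0,0.02],[0,0,0.087]],[[0,0,0],[0,0,0]]]'
python3 - <<'E'
from h import *
go([508,-194,144],-16.2)
for n in("side","top"):
    im=optics.snapshot(n); cv2.imwrite(f"pics/{n}1.png",im[:,:,::-1])
a=cv2.imread("pics/side1.png")[130:240,280:400];b=cv2.imread("pics/top1.png")[130:240,350:450]
cv2.imwrite("pics/z1.png",np.hstack([cv2.resize(a,None,fx=3.6,fy=3.6),cv2.resize(b,None,fx=3.6,fy=3.6)]))
E
```

```text
t: 3.48
tcp_pos: [507.7, -191.7, 222.9]
orientation: [-2.507, -1.89, 0.003]
ft_force: [-0.4, 0.2, 0.2]
opening: 45.1
t 3.48 tcp [ 507.7 -191.7  222.9] yaw(y) -15.99 tilt [-0.003  0.001 -1.   ] q [-0.08  0.5   0.46  1.91 -0.3   0.8   0.27] F [-0.4  0.2  0.2] op 45.1
shift(tool mm) [-2.1  1.1 78.8] turn z 0.004
```

View pics/z1.png

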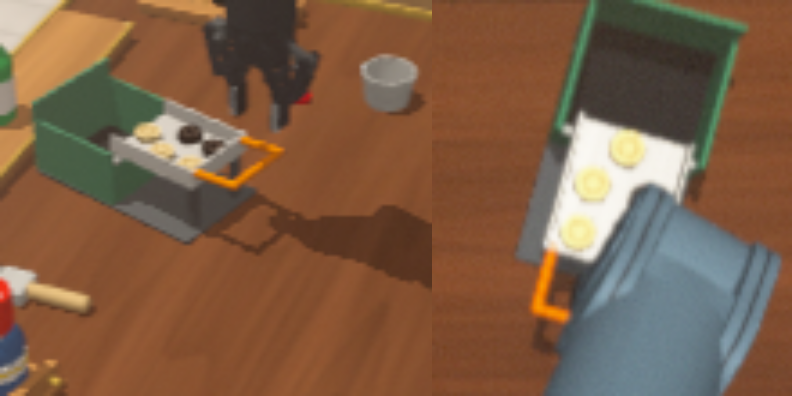

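```bash
python3 -m handwheel '[[[-0.002,0.001,0.025],[0,0,0]],[[0,0,0.027],[0,0,0]],[[0,0,0.027],[0,0,0]],[[0,0,0],[0,0,0]]]'
python3 - <<'E'
from h import *
go([508,-194,144],-16.2)
for n in("side",):
    im=optics.snapshot(n); cv2.imwrite(f"pics/{n}2.png",im[:,:,::-1])
a=cv2.imread("pics/side2.png")[130:230,290:390]
cv2.imwrite("pics/z2.png",cv2.resize(a,None,fx=5,fy=5,interpolation=cv2.INTER_CUBIC))
E
```

```text
t: 4.08
tcp_pos: [508.5, -193.9, 144.4]
orientation: [-2.507, -1.891, 0.002]
ft_force: [-0.7, 0.7, 1.0]
opening: 44.8
t 4.08 tcp [ 508.5 -193.9  144.4] yaw(y) -15.96 tilt [-0.002  0.001 -1.   ] q [-0.02  0.62  0.39  1.94 -0.38  0.65  0.34] F [-0.7  0.7  1. ] op 44.8
shift(tool mm) [-0.2 -0.5  0.4] turn z 0.004
```

View pics/z2.png

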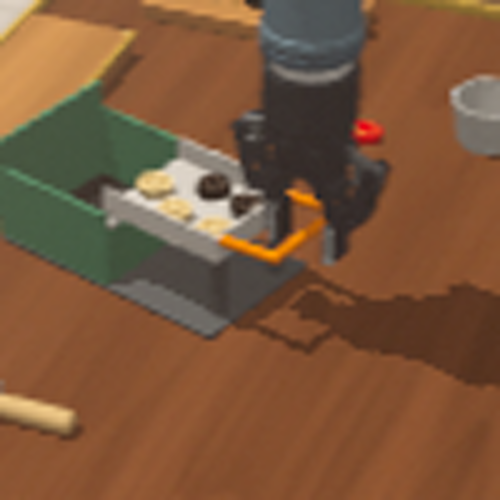

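Fingers straddle the orange bar (bar enters between them at about zoom (320,225), i.e. pixel (354,175)). Close lightly.

```bash
python3 -m handwheel '[[[0,0,0],[0,0,0]],[[0,0,0],[0,0,0]],[[0,0,0],[0,0,0]],[[0,0,0],[0,0,0]],[[0,0,0],[0,0,0]]]' 0 20
python3 - <<'E'
from h import *
go([508,-194,144])
a0=np.arctan2(24,160);r=np.hypot(24,160)
for t in np.arange(0,1.3,.1): print(round(t,2),np.round([160-r*np.cos(a0+t),r*np.sin(a0+t)-24],1))
E
```

```text
t: 4.75
tcp_pos: [508.0, -194.1, 145.9]
orientation: [-2.508, -1.888, 0.001]
ft_force: [-5.4, 2.3, 8.5]
opening: 9.1
t 4.75 tcp [ 508.  -194.1  145.9] yaw(y) -16.06 tilt [-0.001  0.001 -1.   ] q [-0.02  0.62  0.4   1.94 -0.38  0.65  0.34] F [-5.4  2.3  8.5] op 9.1
shift(tool mm) [ 0.1 -0.   1.9] turn z None
0.0 [0. 0.]
0.1 [ 3.2 15.9]
0.2 [ 8.  31.3]
0.3 [14.2 46.2]
0.4 [22.  60.4]
0.5 [31.1 73.8]
0.6 [41.5 86.2]
0.7 [53.1 97.4]
0.8 [ 65.7 107.5]
0.9 [ 79.3 116.3]
1.0 [ 93.7 123.6]
1.1 [108.8 129.5]
1.2 [124.4 133.8]
```

```bash
python3 -m handwheel '[[[0,0.001,-0.008],[0,0,0]],[[0,0.002,-0.008],[0,0,0]],[[0,0.002,-0.008],[0,0,0]],[[0,0.003,-0.008],[0,0,0]],[[0,0.003,-0.007],[0,0,0]],[[0,0.003,-0.007],[0,0,0]],[[0,0.004,-0.007],[0,0,0]],[[0,0.004,-0.007],[0,0,0]]]'
python3 - <<'E'
from h import *
go([508,-194,145])
for n in("side",):
    im=optics.snapshot(n); cv2.imwrite(f"pics/{n}3.png",im[:,:,::-1])
a=cv2.imread("pics/side3.png")[120:220,280:400]
cv2.imwrite("pics/z3.png",cv2.resize(a,None,fx=5,fy=5,interpolation=cv2.INTER_CUBIC))
E
```

```text
t: 5.75
tcp_pos: [527.4, -200.0, 204.7]
orientation: [-2.506, -1.886, 0.006]
ft_force: [-10.8, 1.9, 1.6]
opening: 9.3
t 5.75 tcp [ 527.4 -200.   204.7] yaw(y) -16.07 tilt [-0.006  0.002 -1.   ] q [-0.05  0.56  0.45  1.86 -0.33  0.8   0.29] F [-10.8   1.9   1.6] op 9.3
shift(tool mm) [  0.3 -19.9  59.9] turn z None
```

View pics/z3.png

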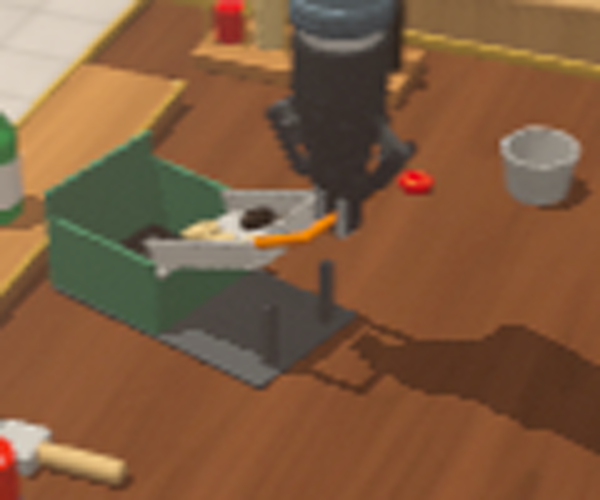

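The tray is tipped about 0.4 rad (handle at pixel (340,165)), with the grip on and the coins still in it. Continue tipping.

```bash
python3 -m handwheel '[[[0,0.005,-0.007],[0,0,0]],[[0,0.005,-0.007],[0,0,0]],[[0,0.005,-0.006],[0,0,0]],[[0,0.005,-0.006],[0,0,0]],[[0,0.006,-0.006],[0,0,0]],[[0,0.006,-0.005],[0,0,0]],[[0,0.006,-0.005],[0,0,0]],[[0,0.006,-0.005],[0,0,0]],[[0,0.007,-0.005],[0,0,0]],[[0,0.007,-0.004],[0,0,0]]]'
python3 -m handwheel '[[[0,0.007,-0.004],[0,0,0]],[[0,0.007,-0.004],[0,0,0]],[[0,0.007,-0.003],[0,0,0]],[[0,0.008,-0.003],[0,0,0]],[[0,0.008,-0.002],[0,0,0]],[[0,0.008,-0.002],[0,0,0]],[[0,0,0],[0,0,0]],[[0,0,0],[0,0,0]]]'
python3 - <<'E'
from h import *
go([508,-194,145])
for n in("side","top"):
    im=optics.snapshot(n); cv2.imwrite(f"pics/{n}4.png",im[:,:,::-1])
a=cv2.imread("pics/side4.png")[120:220,280:400];b=cv2.imread("pics/top4.png")[120:220,360:440]
cv2.imwrite("pics/z4.png",np.hstack([cv2.resize(a,None,fx=4,fy=4,interpolation=cv2.INTER_CUBIC),cv2.resize(b,None,fx=4,fy=4)]))
E
```

```text
t: 7.05
tcp_pos: [583.9, -217.1, 264.0]
orientation: [-2.508, -1.886, 0.003]
ft_force: [-17.2, 5.8, 24.0]
opening: 9.1
t: 8.05
tcp_pos: [630.2, -230.8, 281.5]
orientation: [2.506, 1.885, 0.002]
ft_force: [-2.0, -3.1, 6.0]
opening: 9.0
t 8.05 tcp [ 630.2 -230.8  281.5] yaw(y) -16.09 tilt [ 0.004 -0.003 -1.   ] q [-0.03  0.63  0.48  1.52 -0.31  1.06  0.24] F [-2.  -3.1  6. ] op 9.0
shift(tool mm) [   1.8 -128.3  135.8] turn z None
```

View pics/z4.png

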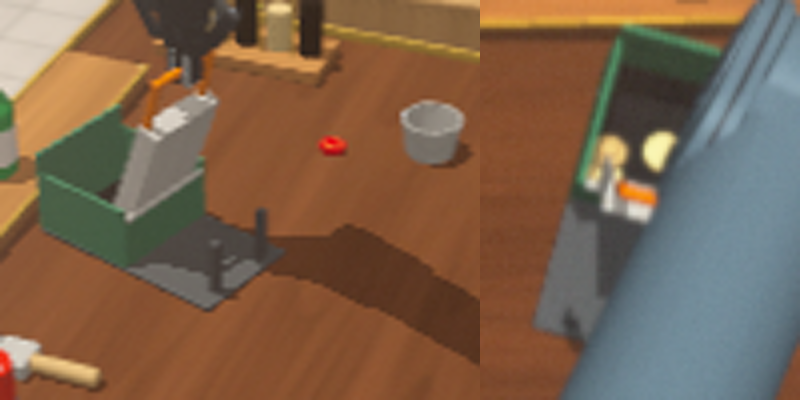

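```bash
python3 -m handwheel '[[[0,0,0],[0,0,0]],[[0,0,0],[0,0,0]],[[0,0,0],[0,0,0]],[[0,0,-0.03],[0,0,0]],[[0,0,-0.04],[0,0,0]],[[0.06,0,0],[0,0,0]],[[0.06,0,0],[0,0,0]],[[0.06,-0.02,0],[0,0,0]],[[0.06,-0.02,0],[0,0,0]],[[0,0,0],[0,0,0]]]' 0.045 20
python3 - <<'E'
from h import *
go([656,154,200],-16)
for n in("side","top"):
    im=optics.snapshot(n); cv2.imwrite(f"pics/{n}5.png",im[:,:,::-1])
a=cv2.imread("pics/side5.png")[120:220,280:380];b=cv2.imread("pics/top5.png")[120:220,360:440]
cv2.imwrite("pics/z5.png",np.hstack([cv2.resize(a,None,fx=4,fy=4,interpolation=cv2.INTER_CUBIC),cv2.resize(b,None,fx=4,fy=4)]))
E
```

```text
t: 9.4
tcp_pos: [656.9, 19.8, 348.2]
orientation: [-2.496, -1.901, -0.003]
ft_force: [-0.7, -0.2, -0.7]
opening: 45.3
t 9.4 tcp [656.9  19.8 348.2] yaw(y) -15.41 tilt [-0.001  0.004 -1.   ] q [-0.41  0.54  0.47  1.49 -0.26  1.17 -0.16] F [-0.7 -0.2 -0.7] op 45.3
shift(tool mm) [128.5 -36.3 148.8] turn z 0.01
```

View pics/z5.png

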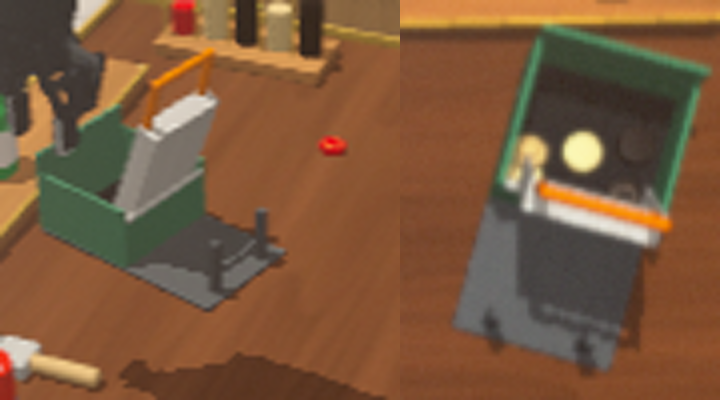

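```bash
python3 - <<'E'
from h import *
b=cv2.imread("pics/top5.png")[125:180,376:440]
b=cv2.convertScaleAbs(cv2.resize(b,None,fx=9,fy=9,interpolation=cv2.INTER_CUBIC),alpha=1.7,beta=20)
cv2.imwrite("pics/z6.png",b)
yaw=np.radians(-16.2);h=np.array([661.6,-238.6]);ex=np.array([np.cos(yaw),np.sin(yaw)]);ey=np.array([-ex[1],ex[0]])
for n in("coin0_center","coin1_center"):
  for cam in ("top",):
    for d in optics.cut_out(cam,n)[:6]:
        y,x=np.nonzero(d["pixels"]);c=(x.mean(),y.mean());w=atz(cam,c,12)
        e=w[:2]-h; print(n,cam,round(d["conf"],2),np.round(c,1),x.size,"loader",np.round([e@ex+3,e@ey]))
    for d in optics.search_frame(cam,n)[:6]:
        w=toworld(cam,d["location"]);e=w[:2]-h;print(" loc",round(d["conf"],2),np.round([e@ex+3,e@ey,w[2]]))
E
```

```text
loc 0.45 [-25.  -1. 171.]
```

View pics/z6.png

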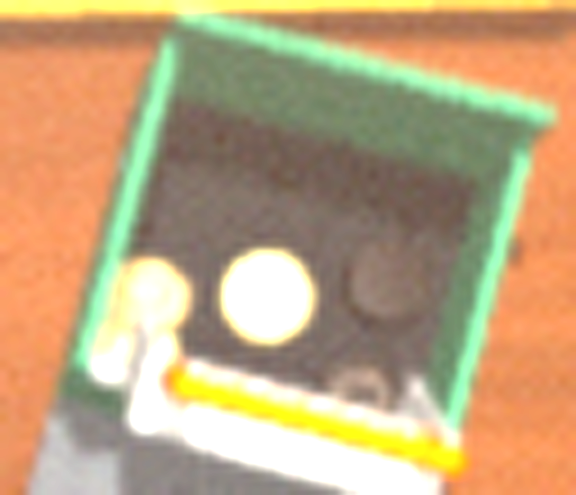

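```bash
python3 - <<'E'
from h import *
yaw=np.radians(-16.2);h=np.array([661.6,-238.6]);ex=np.array([np.cos(yaw),np.sin(yaw)]);ey=np.array([-ex[1],ex[0]])
f=lambda x,y:(376+(x+.5)/9-.5,125+(y+.5)/9-.5)
for n,p in dict(mid=(268,297),left=(155,295),lean=(108,340),leanbot=(105,370),blk=(385,280),blk2=(360,385),blk2top=(360,368)).items():
    for z in(11,20,40,60):
        e=atz("top",f(*p),z)[:2]-h; print(n,z,np.round([e@ex+3,e@ey]))
# tray geometry overlay at tilt t
im=cv2.imread("pics/top5.png")
def lw(x,y,z): return [*(h+(x-3)*ex+y*ey),z]
for t in(1.15,1.2,1.25,1.3):
    x,z=-160,24
    hx=3+(x*np.cos(t)+z*np.sin(t));hz=66+(-x*np.sin(t)+z*np.cos(t))
    print(t,"handle",round(hx),round(hz),proj("top",[lw(hx,0,hz)])*9-np.array([376,125])*9, proj("side",[lw(hx,0,hz)]))
print(proj("top",[lw(4,0,15),lw(4,63,15),lw(4,-63,15)])*9-np.array([376,125])*9)
E
```

```text
mid 11 [56.  1.]
mid 20 [53.  2.]
mid 40 [49.  4.]
mid 60 [44.  6.]
left 11 [45. 40.]
left 20 [43. 41.]
left 40 [39. 43.]
left 60 [34. 44.]
lean 11 [25. 53.]
lean 20 [23. 53.]
lean 40 [19. 55.]
lean 60 [15. 56.]
leanbot 11 [14. 51.]
leanbot 20 [12. 52.]
leanbot 40 [ 8. 53.]
leanbot 60 [ 4. 55.]
blk 11 [ 73. -38.]
blk 20 [ 70. -37.]
blk 40 [ 66. -34.]
blk 60 [ 61. -32.]
blk2 11 [ 33. -39.]
blk2 20 [ 31. -38.]
blk2 40 [ 27. -35.]
blk2 60 [ 22. -32.]
blk2top 11 [ 39. -38.]
blk2top 20 [ 37. -36.]
blk2top 40 [ 33. -34.]
blk2top 60 [ 28. -31.]
1.15 handle -40 222 [[302.8945913  457.96546065]] [[328.3893269  138.63282746]]
1.2 handle -33 224 [[310.3879309  432.50592605]] [[326.8323747  137.59452908]]
1.25 handle -25 225 [[317.73540622 406.93074476]] [[325.26496994 136.6413232 ]]
1.3 handle -17 227 [[324.91095391 381.32932737]] [[323.69187465 135.77557609]]
[[232.55073566 427.8163112 ]
 [ 62.69878902 382.18492013]
 [402.85960075 473.62468091]]
```

```bash
python3 - <<'E'
from h import *
b=cv2.imread("pics/side5.png")[135:190,285:340]
b=cv2.resize(b,None,fx=7,fy=7,interpolation=cv2.INTER_CUBIC)
c=cv2.imread("pics/top5.png")[145:178,380:432]
c=cv2.resize(c,None,fx=7.5,fy=7.5,interpolation=cv2.INTER_CUBIC)
g=lambda x:(255*(x/255.)**.6).astype(np.uint8)
o=np.zeros((385,780,3),np.uint8);o[:385,:385]=g(b);o[:c.shape[0],390:390+c.shape[1]]=g(c)
cv2.imwrite("pics/z7.png",o)
E
```

```text
(no output)
```

View pics/z7.png

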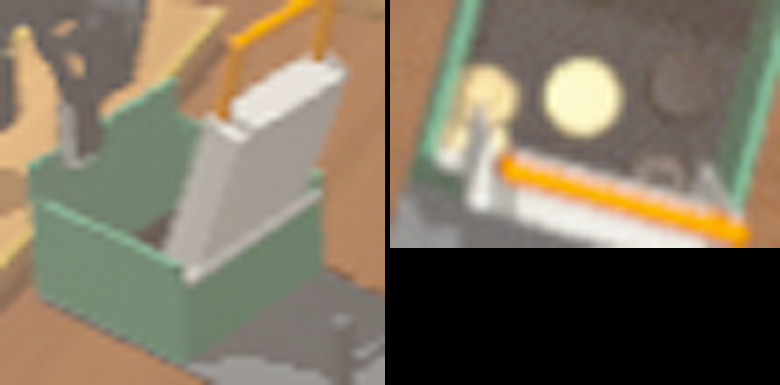

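```bash
python3 -m handwheel '[[[0.045,-0.012,0.03],[0,0,0]],[[0.045,-0.012,0.03],[0,0,0]],[[0.038,-0.012,0.03],[0,0,0]],[[0,0,0.018],[0,0,0.163]],[[0,0,0],[0,0,0.163]],[[0,0,0],[0,0,0.163]],[[0,0,0],[0,0,0.163]],[[0,0,0],[0,0,0.163]],[[0,0,0],[0,0,0.163]],[[0,0,0],[0,0,0.163]],[[0,0,0],[0,0,0.163]],[[0,0,0],[0,0,0]]]' 0.085 20
python3 - <<'E'
from h import *
go([656,154.4,169],-90)
for n in("side","top"):
    im=optics.snapshot(n); cv2.imwrite(f"pics/{n}6.png",im[:,:,::-1])
a=cv2.imread("pics/side6.png")[170:250,230:330];b=cv2.imread("pics/top6.png")[120:200,240:340]
cv2.imwrite("pics/z8.png",np.hstack([cv2.resize(a,None,fx=4,fy=4,interpolation=cv2.INTER_CUBIC),cv2.resize(b,None,fx=4,fy=4)]))
E
```

```text
t: 11.2
tcp_pos: [658.0, 143.2, 240.8]
orientation: [3.141, -0.021, 0.0]
ft_force: [-1.2, -0.2, 0.1]
opening: 85.2
t 11.2 tcp [658.  143.2 240.8] yaw(y) -90.76 tilt [ 0.    -0.001 -1.   ] q [-0.74  0.76  0.73  1.55 -0.56  1.05 -1.44] F [-1.2 -0.2  0.1] op 85.2
shift(tool mm) [ -2.2 -11.2  71.8] turn z -0.013
```

View pics/z8.png

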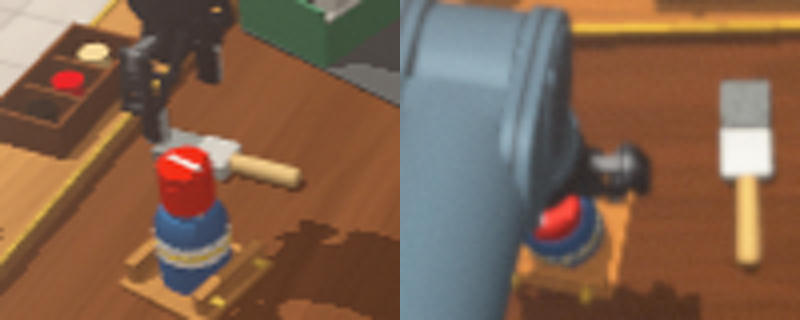

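```bash
python3 -m handwheel '[[[-0.002,-0.011,0],[0,0,0]],[[0,0,0],[0,0,0]],[[0,0,0.024],[0,0,0]],[[0,0,0.024],[0,0,0]],[[0,0,0.024],[0,0,0]],[[0,0,0],[0,0,0]]]' 
python3 - <<'E'
from h import *
go([656,154.4,169],-90)
for n in("side","top"):
    im=optics.snapshot(n); cv2.imwrite(f"pics/{n}7.png",im[:,:,::-1])
a=cv2.imread("pics/side7.png")[180:250,240:310]
cv2.imwrite("pics/z9.png",cv2.resize(a,None,fx=8,fy=8,interpolation=cv2.INTER_CUBIC))
E
```

```text
t: 12.05
tcp_pos: [654.7, 155.3, 166.8]
orientation: [3.141, -0.02, -0.006]
ft_force: [-0.4, -0.3, 1.1]
opening: 85.0
t 12.05 tcp [654.7 155.3 166.8] yaw(y) -90.73 tilt [-0.004 -0.001 -1.   ] q [-0.73  0.84  0.68  1.59 -0.62  0.94 -1.42] F [-0.4 -0.3  1.1] op 85.0
shift(tool mm) [ 1.4  0.9 -2.2] turn z -0.013
```

View pics/z9.png

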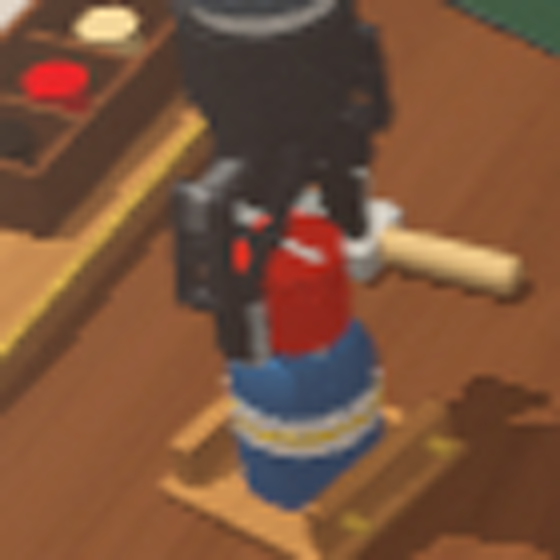

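```bash
python3 -m handwheel '[[[0.001,0.001,-0.002],[0,0,0]],[[0,0,0],[0,0,0]],[[0,0,0],[0,0,0]],[[0,0,0],[0,0,0]],[[0,0,0],[0,0,0]],[[0,0,0],[0,0,0]]]' 0 70
python3 - <<'E'
from h import *
go([656,154.4,169],-90)
E
```

```text
t: 12.9
tcp_pos: [657.5, 154.3, 171.4]
orientation: [-3.141, 0.021, -0.002]
ft_force: [2.1, 0.4, 5.2]
opening: 46.1
t 12.9 tcp [657.5 154.3 171.4] yaw(y) -90.76 tilt [ 0.002  0.    -1.   ] q [-0.73  0.84  0.68  1.58 -0.61  0.94 -1.42] F [2.1 0.4 5.2] op 46.1
shift(tool mm) [-1.5 -0.1  2.4] turn z -0.013
```

```bash
python3 -m handwheel '[[[0,0,0.002],[0,0,0]],[[0,0,0.002],[0,0,0]],[[0,0,0.002],[0,0,0]],[[0,0,0.001],[0,0,0]],[[0,0,0],[0,0,0]],[[0,0,0],[0,0,0]]]'
python3 - <<'E'
from h import *
go([656,154.4,165],-90)
E
```

```text
t: 13.65
tcp_pos: [657.5, 154.2, 165.5]
orientation: [-3.141, 0.021, -0.002]
ft_force: [-2.1, -0.4, 14.3]
opening: 46.1
t 13.65 tcp [657.5 154.2 165.5] yaw(y) -90.76 tilt [ 0.001  0.001 -1.   ] q [-0.72  0.84  0.68  1.59 -0.62  0.93 -1.42] F [-2.1 -0.4 14.3] op 46.1
shift(tool mm) [-1.5 -0.2  0.5] turn z -0.013
```

```bash
python3 -m handwheel '[[[0,0,0.001],[0,0,0]],[[0,0,0],[0,0,-0.1]],[[0,0,0],[0,0,-0.1]],[[0,0,0],[0,0,-0.12]],[[0,0,0],[0,0,-0.12]],[[0,0,0],[0,0,-0.12]],[[0,0,0],[0,0,0]]]'
python3 - <<'E'
from h import *
go([657.5,154.2,165],-90)
print(np.round(state()["wrist_torque"],2))
E
```

```text
t: 14.52
tcp_pos: [658.8, 154.9, 165.6]
orientation: [-3.023, -0.851, -0.008]
ft_force: [1.4, 1.0, 15.8]
opening: 46.2
t 14.53 tcp [658.8 154.9 165.6] yaw(y) -58.58 tilt [ 0.005  0.002 -1.   ] q [-0.64  0.8   0.54  1.58 -0.5   0.89 -0.95] F [ 1.4  1.  15.8] op 46.2
shift(tool mm) [-1.4 -0.1  0.5] turn z 0.548
[0.2  0.13 0.08]
```

```bash
python3 -m handwheel '[[[0,0,0],[0,0,-0.13]],[[0,0,0],[0,0,-0.13]],[[0,0,0],[0,0,-0.13]],[[0,0,0],[0,0,-0.13]],[[0,0,0],[0,0,0]]]'
python3 - <<'E'
from h import *
go([657.5,154.2,165],-90)
for n in("side",):
    im=optics.snapshot(n); cv2.imwrite(f"pics/{n}8.png",im[:,:,::-1])
a=cv2.imread("pics/side8.png")[180:250,240:310]
cv2.imwrite("pics/z10.png",cv2.resize(a,None,fx=8,fy=8,interpolation=cv2.INTER_CUBIC))
E
```

```text
t: 15.15
tcp_pos: [658.8, 155.2, 165.6]
orientation: [2.704, 1.6, 0.008]
ft_force: [0.5, 1.0, 16.1]
opening: 46.0
t 15.15 tcp [658.8 155.2 165.6] yaw(y) -28.77 tilt [ 0.005  0.003 -1.   ] q [-0.57  0.77  0.41  1.57 -0.38  0.87 -0.52] F [ 0.5  1.  16.1] op 46.0
shift(tool mm) [-1.5 -0.6  0.6] turn z 1.069
```

View pics/z10.png

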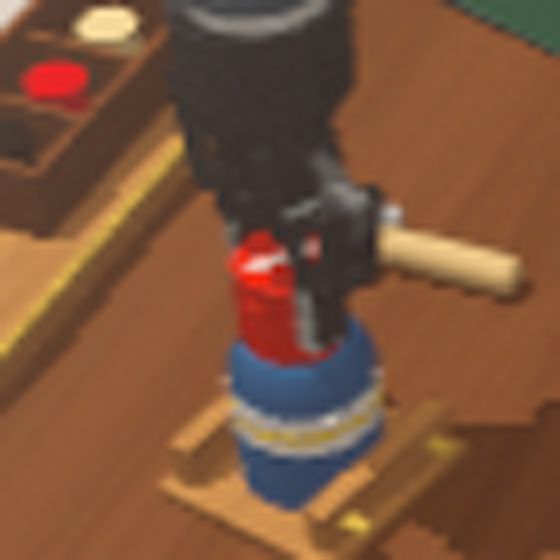

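The white bar at zoom (262,262) now slants the other way: the cap is turning with the hand (about 62°). Continue.

```bash
python3 -m handwheel '[[[0,0,0],[0,0,-0.13]],[[0,0,0],[0,0,-0.13]],[[0,0,0],[0,0,-0.13]],[[0,0,0],[0,0,-0.13]],[[0,0,0],[0,0,-0.13]],[[0,0,0],[0,0,-0.13]],[[0,0,0],[0,0,-0.13]],[[0,0,0],[0,0,-0.13]],[[0,0,0],[0,0,-0.13]],[[0,0,0],[0,0,-0.13]],[[0,0,0],[0,0,-0.06]],[[0,0,0],[0,0,0]]]'
python3 - <<'E'
from h import *
go([657.5,154.2,165],-90)
print(np.round(state()["wrist_torque"],2))
E
```

```text
t: 16.7
tcp_pos: [658.1, 155.8, 165.6]
orientation: [1.096, 2.942, 0.006]
ft_force: [-2.3, 1.8, 17.3]
opening: 46.7
t 16.7 tcp [658.1 155.8 165.6] yaw(y) 49.13 tilt [ 0.003  0.003 -1.   ] q [-0.34  0.74  0.07  1.56 -0.06  0.85  0.61] F [-2.3  1.8 17.3] op 46.7
shift(tool mm) [-0.6 -1.6  0.6] turn z 2.428
[ 0.13  0.54 -0.02]
```

140° turned in all. Lift slowly, watching the force.

```bash
python3 -m handwheel '[[[0,0,-0.004],[0,0,0]],[[0,0,-0.004],[0,0,0]],[[0,0,-0.004],[0,0,0]],[[0,0,0],[0,0,0]]]'
python3 - <<'E'
from h import *
go([657.5,154.2,230],-90)
for n in("side",):
    im=optics.snapshot(n); cv2.imwrite(f"pics/{n}9.png",im[:,:,::-1])
a=cv2.imread("pics/side9.png")[180:250,240:310]
cv2.imwrite("pics/z11.png",cv2.resize(a,None,fx=8,fy=8,interpolation=cv2.INTER_CUBIC))
E
```

```text
t: 17.2
tcp_pos: [656.3, 154.6, 174.4]
orientation: [-1.098, -2.942, 0.0]
ft_force: [0.6, 1.1, 0.6]
opening: 46.3
t 17.2 tcp [656.3 154.6 174.4] yaw(y) 49.06 tilt [-0.001  0.    -1.   ] q [-0.35  0.72  0.07  1.56 -0.06  0.86  0.61] F [0.6 1.1 0.6] op 46.3
shift(tool mm) [ -1.1   0.5 -55.6] turn z 2.427
```

View pics/z11.png

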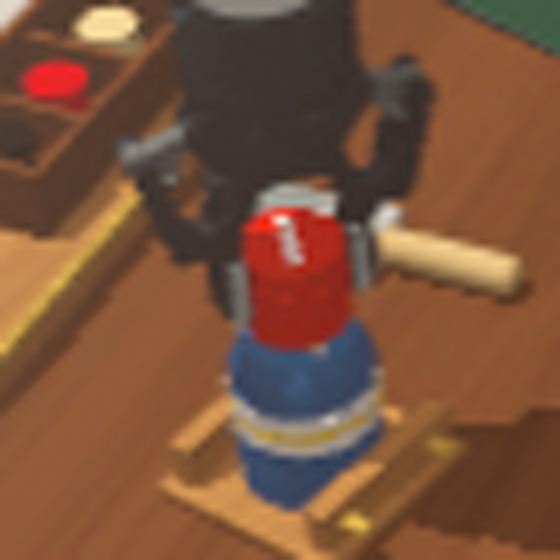

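```bash
python3 -m handwheel '[[[0,0,-0.006],[0,0,0]],[[0,0,-0.008],[0,0,0]],[[0,0,-0.01],[0,0,0]],[[0,0,-0.012],[0,0,0]],[[0,0,-0.012],[0,0,0]],[[0,0,-0.012],[0,0,0]],[[0,0,-0.01],[0,0,0]],[[0,0,-0.005],[0,0,0]],[[0,0,0],[0,0,0]],[[0,0,0],[0,0,0]]]'
python3 - <<'E'
from h import *
go([656,154.4,249],-90)
for n in("side","top"):
    im=optics.snapshot(n); cv2.imwrite(f"pics/{n}10.png",im[:,:,::-1])
for n in ("cap","cap_center"):
    for d in optics.search_frame("side",n)[:1]: print(d["conf"],toworld("side",d["location"]))
a=cv2.imread("pics/side10.png")[160:250,240:330];b=cv2.imread("pics/top10.png")[110:200,360:450]
cv2.imwrite("pics/z12.png",np.hstack([cv2.resize(x,None,fx=4.4,fy=4.4,interpolation=cv2.INTER_CUBIC) for x in(a,b)]))
E
```

```text
t: 18.5
tcp_pos: [656.6, 154.3, 249.4]
orientation: [-1.099, -2.942, 0.001]
ft_force: [0.5, 0.8, -0.0]
opening: 46.7
t 18.5 tcp [656.6 154.3 249.4] yaw(y) 49.05 tilt [-0.001 -0.    -1.   ] q [-0.35  0.63  0.08  1.52 -0.06  0.99  0.6 ] F [ 0.5  0.8 -0. ] op 46.7
shift(tool mm) [ 0.5 -0.3  0.4] turn z 2.427
0.53 [646.79576387 164.43122614 202.11431338]
```

View pics/z12.png

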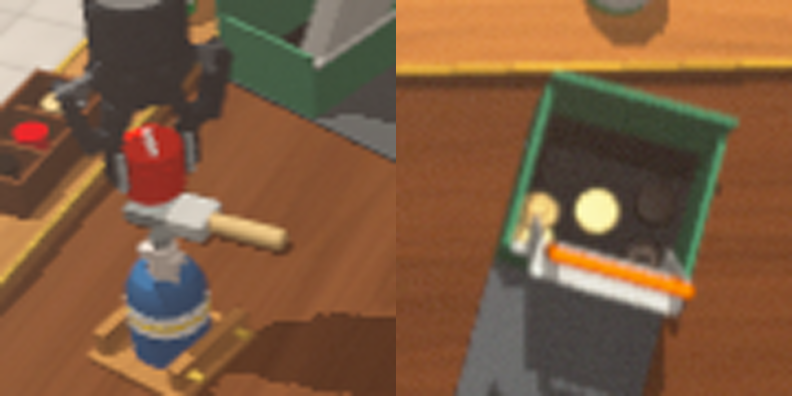

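View pics/top10.png

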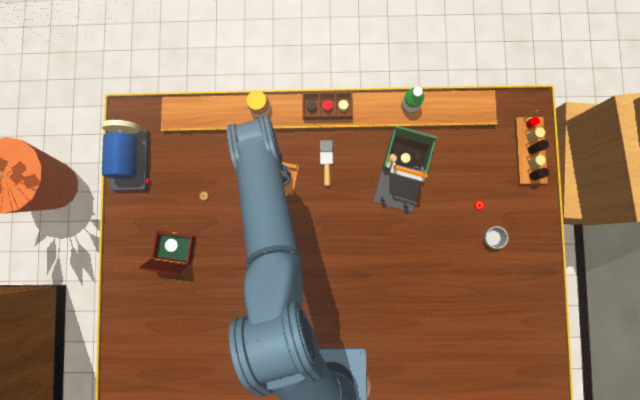

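The cap is held upright above the exposed white neck (cap at pixel (275,197), neck at (277,217)), and everything else is where it was. Hand in.

```bash
python3 -c "
from station import order,state
print(state()['joint_velocities'], order.sign_off())"
```

```text
the job is handed in; nothing more can be done
[ 5.76277978e-05 -2.47555874e-03  1.41724395e-03 -8.81430038e-04
 -1.21639613e-03 -4.82766407e-04 -7.31330888e-04] None
```

I tipped the tray by its handle to about 1.2 rad and the coins slid into the green bin. I then pressed the cap down about 6 mm, turned it about 140° counter-clockwise and lifted it off. The job was handed in at about 18.6 s, and no verdict was reported.

**Cap at hand-in:** the gripper still holds it upright (46.7 mm opening at 70 N). It is about 1 mm from the bottle's axis as I measured it, roughly 78 mm above its locked place. The wrist force was near zero and the arm was still.

**Bystanders:** the queen, horn coin, striker, tin cup and brush look unmoved in the last top picture.

**Checks that were weak:**
- **Coins in the bin:** I confirmed this by eye only, because the networks found no coins in the bin. Three are plain to see. One cream coin is partly hidden behind the tray wall and one black coin is partly under the handle. Both appear to be inside the bin.
- **Cap position in the side view:** the network put the raised cap about 14 mm off (confidence 0.53), which is within the limit. It disagrees with the gripper's own position, and I trusted the gripper.

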